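# Slide the pressure cooker onto its resting place and turn off the hob

### The job

Slide the pressure cooker across the hob from the orange ring to the green ring without lifting or tipping it, and leave it centred there with its handles pointing left and right along the hob; the metal is hot, so touch only the red handles. The spice ledges leave no room above the handle beside them, so pull it by the inner handle, let go of it at about the middle of the hob, and take the other handle for the rest. Then turn the dial anticlockwise fully to off and let go, leaving the jars, bottles, mug and spatula where they are.

Things in the scene. Friction and masses are not known exactly. Their poses are not given: they have to be found in the camera images.
- hob: fixed black tabletop hob; origin at the centre of its underside on the counter, exactly midway between the two rings in plan. Its x axis points away from the robot, y to the left along the row of the rings, z up. The flat deck is 30 mm above the counter, from x -180 to +120 mm, y -300 to +300 mm
- left_ledge (a point): middle of the inner upper edge of the left wooden spice ledge, fixed to the hob, 200 mm above the counter, 12 mm thick. It sits on an upright steel side screen whose inner face is at hob y = +259 mm (hob x -95 to +95 mm) and reaches 24 mm inward from it over the deck (to y = +235 mm) and 51 mm outward
- right_ledge (a point): middle of the inner upper edge of the right wooden spice ledge, fixed to the hob, 200 mm above the counter, 12 mm thick. It sits on an upright steel side screen whose inner face is at hob y = -259 mm (hob x -95 to +95 mm) and reaches 24 mm inward from it over the deck (to y = -235 mm) and 51 mm outward
- rear_rail (a point): middle of the top edge of the hob's low steel rear rail, 110 mm above the counter; the rail spans the hob at its x = +105 to +113 mm, so the cooker cannot be turned round on the deck
- cook_zone: orange painted ring with an orange centre dot, 202 mm outside diameter, flat on the hob's deck; origin at its centre on the deck surface. It is either the left or the right ring, 115 mm along the hob's y axis from the hob's centre; the cooker starts on it
- rest_zone: green painted ring with a green centre dot, 202 mm outside diameter, flat on the hob's deck; origin at its centre on the deck surface; the other of the two ring places, 230 mm from the orange one. The cooker goes here
- cooker: loose pressure cooker, about 0.75 kg, slides on the deck; origin at the centre of its underside, z up. Two like red block handles along its +y and -y: each 50 mm wide (along x), 16 mm thick, 62 to 78 mm above the underside, reaching to 130 mm from the axis. Grasp from above across the 50 mm, 108 mm from the axis, 70 mm up. At the start its y axis is within 0.1 rad of the hob's; it may end either way round
- shell: the hot metal part of the cooker (all but the red handles), fixed to it and with the same origin and axes: wall of 85 mm radius, lid rim of 87 mm radius 82 to 88 mm above the underside, low dome to 100 mm with a black valve, 20 mm wide, to 117 mm at the centre. Not to be touched
- dial (a joint): angle of the hob's dial in rad: 0 is off (a stop there), growing as it is turned clockwise seen from above; starts on, between 0.8 and 1.3. Turn it anticlockwise seen from above back to 0. It turns lightly and stays where it is left
- dial_grip (a point): the point to grip on the dial, on its upright turning axis, at the front middle of the hob. It lies 67 mm above the counter on an upright grey grip bar, 42 mm long, 14 mm thick, 44 to 74 mm above the counter, that turns with the dial; at 0 the bar lies along the hob's x axis, its white mark towards the robot
- spice0: loose glass spice jar, 40 mm in diameter, 75 mm tall, standing on a wooden ledge of the hob (bystander); origin at the centre of its underside
- spice1: loose glass spice jar, 40 mm in diameter, 75 mm tall, standing on a wooden ledge of the hob (bystander); origin at the centre of its underside
- spice2: loose glass spice jar, 40 mm in diameter, 75 mm tall, standing on a wooden ledge of the hob (bystander); origin at the centre of its underside
- oil: loose amber oil bottle, 56 mm in diameter, 170 mm tall, left of the hob (bystander); origin at the centre of its underside
- sauce: loose green sauce bottle, 52 mm in diameter, 140 mm tall, right of the hob (bystander); origin at the centre of its underside
- mug: loose white mug, 80 mm in diameter, 90 mm tall, left of the hob (bystander); origin at the centre of its underside
- spatula: loose red-handled spatula lying on the counter right of the hob (bystander); origin under its middle

How it is judged:
On the way, in this order (a step that is already met when the one before it is completed fails the run):
1. the cooker is let go within 60 mm of the middle of the hob (y of cooker in the frame of hob between -0.06 and 0.06 m and contact force between the fingers and cooker below 0.2 N), for 0.1 s.
2. the cooker stands centred on the green ring, handles left and right, let go (horizontal distance between cooker and rest_zone below 0.012 m and angle between the y axis of cooker and the y axis of hob, either way round below 0.12 rad and angle between cooker's own z axis and vertical below 0.03 rad and z of cooker in the frame of hob below 0.034 m and contact force between the fingers and cooker below 0.2 N), for 0.2 s.
3. the dial is turned to off (value of joint dial below 0.1 rad), for 0.2 s.
At the end, for the whole second after the job is handed in: The cooker stands flat and still on the deck, its centre within 12 mm of the centre of the green ring and its handle line within 0.12 rad of the hob's y axis; the dial reads under 0.1 rad; nothing is held (horizontal distance between cooker and rest_zone below 0.012 m and angle between the y axis of cooker and the y axis of hob, either way round below 0.12 rad and angle between cooker's own z axis and vertical below 0.03 rad and z of cooker in the frame of hob below 0.034 m and value of joint dial below 0.1 rad and linear speed of cooker below 0.01 m/s); the robot touches nothing.
It fails at once if the cooker is lifted (8 mm) or tipped (0.09 rad) (z of cooker in the frame of hob above 0.038 m or angle between cooker's own z axis and vertical above 0.09 rad).
It fails at once if the hot metal is touched (over 2 N) (contact force between any of the fingers, the arm and shell above 2 N).
It fails at once if a jar, bottle, mug or the spatula is shifted by more than 25 mm (distance of any of spice0, spice1, spice2, oil, sauce, mug, spatula from where it was at the start of the episode above 0.025 m).
It also fails if it takes over 58 s, if anything falls off the work surface, if the arm or the gripper's body presses on something with over 40 N, if the wrist force passes 120 N, or if a joint passes its speed limit or range.

### The arm

A 6-joint arm with a two-finger parallel gripper is mounted at the origin on the work surface. World frame = base frame: x ahead of the robot, y to its left, z up, the work surface at z = 0. Lengths are in m, angles in rad, forces in N, time in s.
With the tool pointing down it reaches from about 0.275 to 0.85 m from the base axis. Payload 5.2 kg.
Tool frame: the origin (TCP) lies at the very end of the fingers, on their centre line; the grasp point (between the pads) lies 19 mm behind it (arm.hold_point_z is the distance from the TCP to the grasp point, in m); x points along the fingers, z is the direction in which the jaws open and shut, and the axes are right-handed (so a half turn about x gives the same grasp; the last joint's range is limited). The gripper opens to 85 mm and grips with 20 to 120 N. Pads are 22 mm wide; open, the fingers measure 114 mm over their backs; the gripper's body (76 mm by 85 mm) begins 54 mm behind the grasp point. The pads swing forward as they close: fully open they stand 13 mm farther back than shut.
Start: joints at [0.912, 0.259, 1.535, -0, 1.348, -0.203], TCP at [0.242, 0.494, 0.231] pointing down, gripper open.
Joint ranges: [-3.14, 3.14], [-0.91, 2.08], [0.19, 2.58], [-1.22, 4.36], [0.22, 2.71], [-3.12, 3.12]. Speed limits (rad/s): [2.57, 2.57, 3.14, 3.14, 3.14, 3.14].

### API

Orientations are given as a unit quaternion [w, x, y, z].
In Python, from plant import arm, sense, read_camera, camera_params gives the robot as it stands. Calls block until the motion is done:
- arm.move_to(position, orientation): joint-space move of the TCP to a pose.
- arm.movel(position, vel=0.15, attitude=None): straight line of the TCP; attitude=None keeps the orientation; vel is the mean speed in m/s.
- arm.goto_joints(angles): joint-space move.
- arm.set_gripper(opening, strength=None): finger opening in m; strength is the grip in N (None keeps the last); returns when the fingers have stopped.
- arm.hold(seconds).
- arm.inverse_kinematics(position, orientation): joint angles nearest the present ones, or None.
- sense(): the state.
- read_camera(name): name is "scene" or "top" or "wrist"; returns the picture (420x560x3 uint8, red, green, blue); there is no depth.
- camera_params(name): a dict with "fx", "fy", "cx", "cy" (pixels), "k1" (the pictures are not rectified: a ray, as slopes to the right and down, at radius r is drawn at 1 + k1 r^2 times it, then the intrinsics apply), "pose" (4x4, takes a point from camera to world coordinates); the wrist camera has in their place "tool_from_camera" (4x4, takes a point from camera to tool coordinates, whose origin is the TCP and whose axes are the tool frame's). Camera axes: x right, y down, z forward; pixel columns grow to the right and rows downward; lengths in m; the calibration is good to about 2 mm. A picture is of the moment at which its call begins: read the wrist's pose just before it. camera_params takes no time and is no camera call.
A pose or a line that the arm cannot do raises arm.IKError and nothing moves.
- arm.finish_job(): hands the job in, once; it reports no verdict.
The state is a dict: "time_s": time; "joints": joint angles; "joint_velocities": joint speeds; "joint_torque": joint torques, N m; "tool_pos": TCP position; "ee_rot": TCP orientation; "force": force on the tool from outside, world axes, zero at the start; "moment": the same for the moment, N m; "opening": finger opening in m.
Only numpy, scipy, OpenCV 4.12 (cv2) and the standard library are available. Lean on these libraries where they do the work, as an engineer would, in place of code of your own. Each camera call takes 0.05 s, during which the arm holds its last target.

## Working session

There is one attempt and no reset: what is moved stays moved. The work goes in short steps, each a Python script; the robot and the scene stay as the last script left them, time stands still between calls to the robot, and variables do not carry over. Pictures are saved under pics/ and viewed, and the job is handed in when it is done.

```bash
ls; mkdir -p pics
python3 - <<'E'
from plant import arm,sense,read_camera,camera_params
import cv2
for n in ["scene","top","wrist"]:
    im=read_camera(n); cv2.imwrite(f"pics/{n}0.png",im[:,:,::-1]); print(n,camera_params(n))
print(sense())
E
```

```text
pics
scene {'fx': 453.3305726995052, 'fy': 453.3305726995052, 'cx': 280.6917888131299, 'cy': 207.73058022233968, 'k1': 0.03193015913629505, 'pose': array([[ 0.17097137,  0.82709554, -0.5354267 ,  1.2760155 ],
       [ 0.98527264, -0.14494038,  0.09071993, -0.13070371],
       [-0.0025709 , -0.54305179, -0.83969527,  1.26653181],
       [ 0.        ,  0.        ,  0.        ,  1.        ]])}
top {'fx': 383.33215094162927, 'fy': 383.33215094162927, 'cx': 283.91616798610414, 'cy': 206.82326851674034, 'k1': -0.01554267329532366, 'pose': array([[-1.64138283e-02, -9.97261593e-01,  7.21103385e-02,
         4.70796286e-01],
       [-9.99863275e-01,  1.65156172e-02,  8.15509573e-04,
         5.13035845e-03],
       [-2.00422313e-03, -7.20870936e-02, -9.97396327e-01,
         1.45913506e+00],
       [ 0.00000000e+00,  0.00000000e+00,  0.00000000e+00,
         1.00000000e+00]])}
wrist {'fx': 303.9858095946125, 'fy': 303.9858095946125, 'cx': 282.54960457373267, 'cy': 214.11769792405062, 'k1': -0.05549410250144731, 'tool_from_camera': array([[-6.34868148e-04, -3.07462948e-01,  9.51559842e-01,
   
[... 244 characters left out ...]
00e+00,
         1.00000000e+00]])}
{'time_s': 0.15, 'joints': array([ 9.12225382e-01,  2.59190291e-01,  1.53581683e+00,  3.98761825e-05,
        1.34800443e+00, -2.02811272e-01]), 'joint_velocities': array([-0.00096317, -0.00118118, -0.00173001, -0.00019897,  0.00025207,
        0.0012382 ]), 'joint_torque': array([ 2.54655446e-03, -4.46387172e+01, -2.90822732e+01, -3.16769010e-04,
        8.11804872e-03,  1.18318036e-05]), 'tool_pos': array([0.24180478, 0.49355493, 0.23066373]), 'ee_rot': array([ 0.59955642, -0.37427603,  0.60050682,  0.37395335]), 'force': array([0.90454138, 0.76304907, 1.00095163]), 'moment': array([-0.05414099, -0.01701221,  0.01675549]), 'opening': 0.08528055324102249}
```

View pics/top0.png

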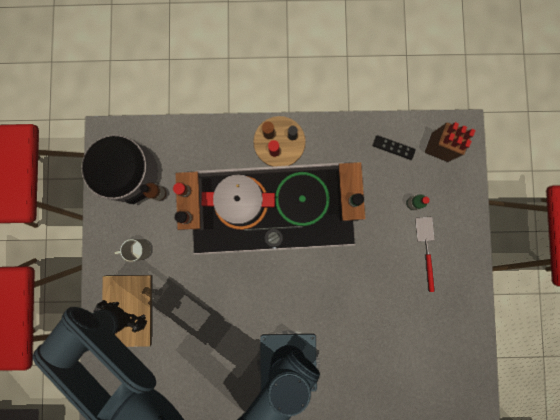

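View pics/scene0.png

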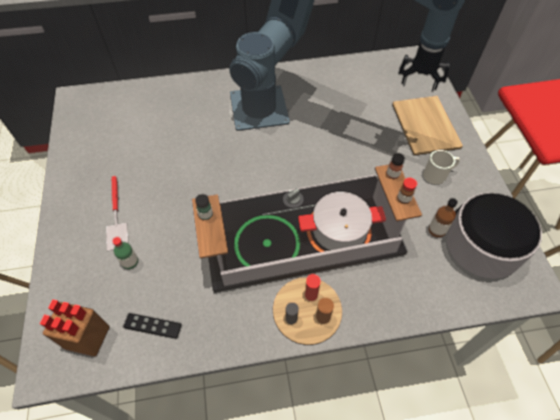

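View pics/wrist0.png

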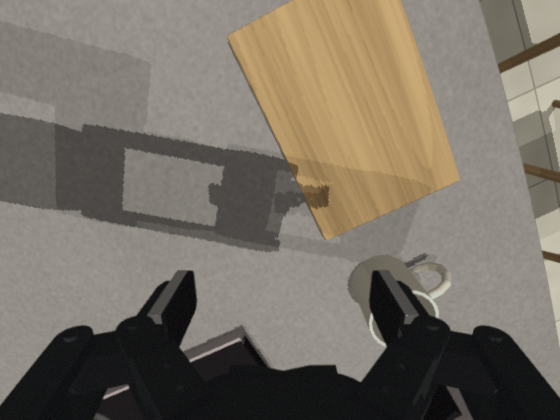

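The top view shows the hob at about cols 193–355, rows 165–252. The cooker is on the left (orange) ring near (238,199), with red handles at (208,198) and (267,200). The green ring is at (302,198) and the dial at (273,238). Next I'll measure these.

```bash
cat > h.py <<'E'
from plant import arm,sense,read_camera,camera_params
import numpy as np, cv2
from scipy.spatial.transform import Rotation as R
def tpose(s=None):
    s=s or sense(); q=np.array(s["ee_rot"]); T=np.eye(4)
    T[:3,:3]=R.from_quat(q[[1,2,3,0]]).as_matrix(); T[:3,3]=s["tool_pos"]; return T
def shot(n,save=None):
    c=dict(camera_params(n))
    if n=="wrist": c["pose"]=tpose()@c["tool_from_camera"]
    im=read_camera(n)
    if save: cv2.imwrite(f"pics/{save}.png",im[:,:,::-1])
    return im,c
def und(px,c):
    px=np.atleast_2d(np.array(px,float)); d=(px-[c["cx"],c["cy"]])/[c["fx"],c["fy"]]
    u=d.copy()
    for _ in range(20): u=d/(1+c["k1"]*(u**2).sum(1,keepdims=True))
    return u
def cast(px,c,z):
    u=und(px,c); v=np.c_[u,np.ones(len(u))]@c["pose"][:3,:3].T; o=c["pose"][:3,3]
    return o+v*((z-o[2])/v[:,2:3])
def proj(P,c):
    P=np.atleast_2d(P); q=(P-c["pose"][:3,3])@c["pose"][:3,:3]; u=q[:,:2]/q[:,2:]
    return u*(1+c["k1"]*(u**2).sum(1,keepdims=True))*[c["fx"],c["fy"]]+[c["cx"],c["cy"]]
def hsv(im): return cv2.cvtColor(im,cv2.COLOR_RGB2HSV)
def mask(im,lo,hi): return cv2.inRange(hsv(im),np.array(lo),np.array(hi))
def red(im): return mask(im,(0,170,90),(4,255,255))|mask(im,(174,170,90),(180,255,255))
def green(im): return mask(im,(45,120,50),(80,255,255))
def blobs(m,amin=20):
    n,l,st,ce=cv2.connectedComponentsWithStats(m); return [(st[i],ce[i],l==i) for i in range(1,n) if st[i,4]>=amin]
def circfit(P):
    A=np.c_[2*P[:,:2],np.ones(len(P))]; s=np.linalg.lstsq(A,(P[:,:2]**2).sum(1),rcond=None)[0]
    return s[:2],np.sqrt(s[2]+s[:2]@s[:2])
# tool pointing down, jaw direction (tool z) at world yaw a
def down(a):
    x=np.array([0,0,-1.]);z=np.array([np.cos(a),np.sin(a),0]);y=np.cross(z,x)
    q=R.from_matrix(np.c_[x,y,z]).as_quat(); return q[[3,0,1,2]]
E
python3 - <<'E'
from h import *
for n in ["top","scene"]:
    im,c=shot(n)
    for nm,m,z in [("green",green(im),.03),("red",red(im),.108)]:
        for st,ce,l in blobs(m,15): print(n,nm,st,ce.round(1),cast(ce,c,z)[0].round(4))
    m=green(im)
    for st,ce,l in blobs(m,150):
        ct,_=cv2.findContours(l.astype(np.uint8),cv2.RETR_EXTERNAL,cv2.CHAIN_APPROX_NONE)
        P=cast(ct[0][:,0],c,.03); print("ring",circfit(P))
im,c=shot("top"); b=im[150:270,160:380]; cv2.imwrite("pics/topz.png",cv2.resize(b,None,fx=3.6,fy=3.6,interpolation=cv2.INTER_CUBIC)[:,:,::-1])
for a in [0,np.pi/2]: print(a,arm.inverse_kinematics([.5,0,.4],down(a)))
E
```

```text
top green [276 172  53  54 424] [302.5 198.8] [ 0.6032 -0.0639  0.03  ]
top green [299 196   7   6  31] [301.8 198.2] [ 0.6054 -0.0613  0.03  ]
top red [453 123   5   7  30] [455.2 125.9] [ 0.8504 -0.6149  0.108 ]
top red [   0  124   35   99 3299] [ 16.4 172.9] [0.7065 0.9646 0.108 ]
top red [461 126   6   7  31] [463.4 129.1] [ 0.838 -0.644  0.108]
top red [469 129   6   7  27] [471.5 132.3] [ 0.826  -0.6728  0.108 ]
top red [449 133   6   8  33] [451.3 136.4] [ 0.812  -0.5989  0.108 ]
top red [457 136   6   8  35] [459.5 139.6] [ 0.7999 -0.6281  0.108 ]
top red [465 139   6   8  31] [467.5 142.7] [ 0.7883 -0.656   0.108 ]
top red [268 141  11  11  94] [273.3 145.9] [0.7877 0.0406 0.108 ]
top red [173 183  12  12 106] [178.8 188.2] [0.641  0.3787 0.108 ]
top red [549 186  11 100 644] [555.8 225.7] [ 0.4854 -0.9562  0.108 ]
top red [202 192  12  14 139] [207.5 198.5] [0.6024 0.2765 0.108 ]
top red [262 193  13  14 173] [268.2 199.5] [0.5954 0.0613 0.108 ]
top red [423 197   6   7  35] [425.3 199.9] [ 0.5846 -0.4952  0.108 ]
top red [427 255   7  37 165] [429.8 273.4] [ 0.3268 -0.500
[... 604 characters left out ...]
1 207  13  15 147] [377. 214.] [0.6093 0.2762 0.108 ]
scene red [299 214  17  17 213] [306.3 222.3] [0.6013 0.0607 0.108 ]
scene red [114 238   7   7  35] [116.7 241.1] [ 0.5686 -0.493   0.108 ]
scene red [307 275  13  14 145] [312.7 281.7] [0.7911 0.0396 0.108 ]
scene red [ 49 301  36  19 379] [ 67.2 309.7] [ 0.756  -0.6155  0.108 ]
scene red [ 41 316  37  19 397] [ 59.4 324.9] [ 0.7943 -0.6317  0.108 ]
ring (array([ 0.60609074, -0.06215439]), np.float64(0.09550933474982051))
0 [-2.23454959e-01  1.07687358e-01  1.31991182e+00 -4.44089210e-16
  1.71399348e+00 -2.23454959e-01]
1.5707963267948966 [-2.23454959e-01  1.07687358e-01  1.31991182e+00 -4.44089210e-16
  1.71399348e+00 -1.79425129e+00]
```

View pics/topz.png

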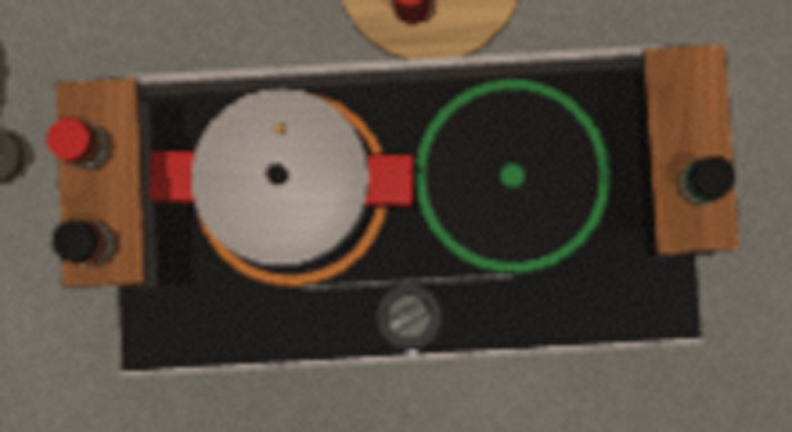

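Run:
```python
from h import *
arm.movel([.242,.494,.38],vel=.3)
arm.move_to([.56,.05,.38],down(np.pi/2))
im,c=shot("wrist","w1"); print(sense()["time_s"],c["pose"][:3,3])
for nm,m,z in [("green",green(im),.03),("red",red(im),.108)]:
    for st,ce,l in blobs(m,60): print(nm,st,ce.round(1),cast(ce,c,z)[0].round(4))
```

```text
2.9583 [0.48159601 0.05143672 0.52212897]
green [ 155  133  120  118 2326] [214.2 190. ] [ 0.5984 -0.0617  0.03  ]
green [208 188  15  15 177] [214.8 194.9] [ 0.6068 -0.0612  0.03  ]
red [ 275  183   34   36 1072] [290.3 200.5] [0.5953 0.0628 0.108 ]
red [425 189  30  35 818] [439.9 205.8] [0.603  0.2787 0.108 ]
red [543 253  17  35 401] [552.9 269.7] [0.7098 0.4872 0.108 ]
red [ 264  279   25   51 1015] [276.3 304.6] [0.7669 0.0419 0.108 ]
```

View pics/w1.png

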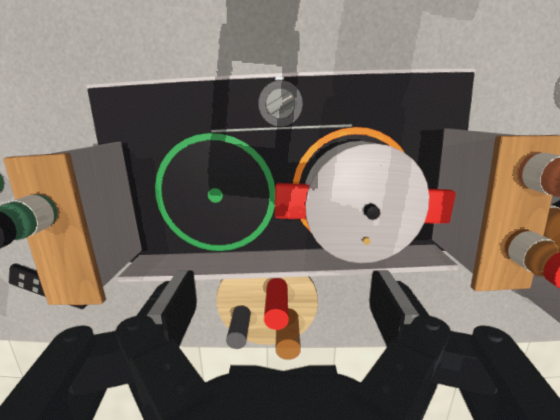

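The wrist view shows the whole deck: the green dot at (215,195), the valve at (372,211), red handles at (290,200) and (440,206), the dial at (280,103), and the front edge running from (88,87) to (474,73). Now I'll get the hob yaw, cooker pose and dial.

```bash
cat >> h.py <<'E'
def hobyaw(im,c,cols):
    g=cv2.cvtColor(im,cv2.COLOR_RGB2GRAY).astype(int); pts=[]
    for x in cols:
        col=g[60:105,x]; d=col[:-3]-col[3:]
        pts.append((x,60+np.argmax(d)+1.5))
    P=cast(pts,c,.03)[:,:2]; k=np.ones(len(P),bool)
    for _ in range(5):
        f=np.polyfit(P[k,1],P[k,0],1); r=P[:,0]-np.polyval(f,P[:,1]); k=abs(r)<max(.001,1.5*np.median(abs(r)))
    return np.arctan(-f[0]),f,k.sum(),r[k].std()
def ringfit(im,c):
    bl=max(blobs(green(im),100),key=lambda b:b[0][2])
    ct,_=cv2.findContours(bl[2].astype(np.uint8),cv2.RETR_EXTERNAL,cv2.CHAIN_APPROX_NONE)
    return circfit(cast(ct[0][:,0],c,.03))
E
python3 - <<'E'
from h import *
im,c=shot("wrist")
print("yaw",hobyaw(im,c,list(range(105,250,3))+list(range(310,465,3))))
print("ring",ringfit(im,c))
# handles: minAreaRect corners
for st,ce,l in blobs(red(im),500)[:2]:
    ct,_=cv2.findContours(l.astype(np.uint8),cv2.RETR_EXTERNAL,cv2.CHAIN_APPROX_NONE)
    P=cast(ct[0][:,0],c,.108)[:,:2]; print("handle x",P[:,0].min(),P[:,0].max(),"y",P[:,1].min(),P[:,1].max())
v=cv2.cvtColor(im,cv2.COLOR_RGB2GRAY)
m=np.zeros_like(v); m[190:232,350:395]=(v[190:232,350:395]<60)*255
for st,ce,l in blobs(m,20): print("valve",st,ce,cast(ce,c,.147)[0])
# lid rim: light grey
h=hsv(im)
print(cast([[280,103],[281,78]],c,.03),cast([280,103],c,.07))
b=im[50:270,130:460]; cv2.imwrite("pics/w1z.png",cv2.resize(b,None,fx=2.4,fy=2.4,interpolation=cv2.INTER_CUBIC)[:,:,::-1])
b=im[75:135,250:310]; cv2.imwrite("pics/w1d.png",cv2.resize(b,None,fx=8,fy=8,interpolation=cv2.INTER_CUBIC)[:,:,::-1])
E
```

```text
yaw (np.float64(0.03956404525671533), array([-0.0395847,  0.4255758]), np.int64(101), np.float64(0.00043922605097799876))
ring (array([ 0.60712724, -0.06159263]), np.float64(0.10061465672732867))
handle x 0.5701993882308718 0.6214347663837332 y 0.0411709331273765 0.0874621006142248
handle x 0.578175733670615 0.6292836983031161 y 0.2591342439808435 0.29776813006958297
valve [364 204  15  15 175] [371.12571429 210.95428571] [0.59863859 0.16707265 0.147     ]
[[0.46186127 0.04815426 0.03      ]
 [0.42600244 0.04972525 0.03      ]] [[0.46346368 0.04842939 0.07      ]]
```

View pics/w1z.png

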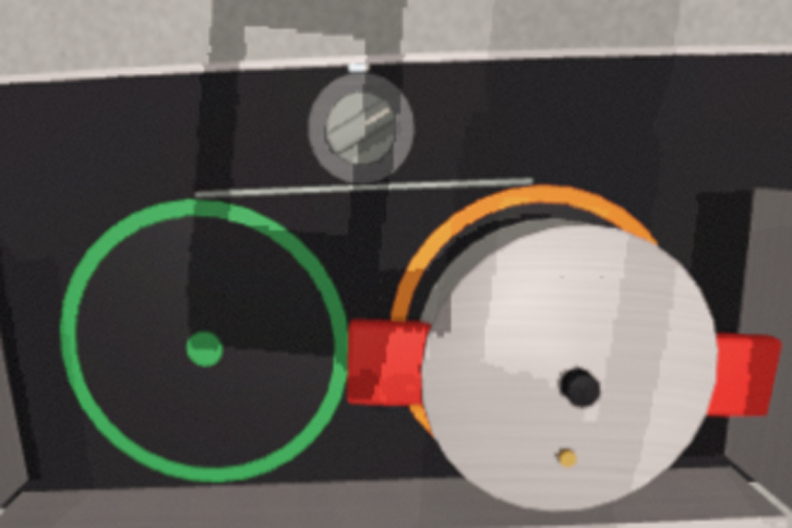

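View pics/w1d.png

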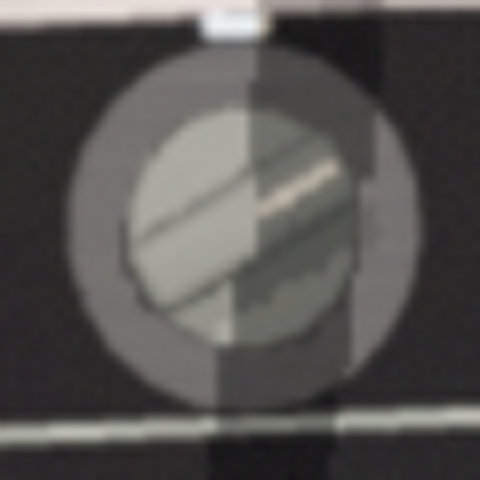

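```bash
cat >> h.py <<'E'
G=np.array([.6065,-.0617]); HY=.0396
def ax(a): return np.array([np.cos(a),np.sin(a)]),np.array([-np.sin(a),np.cos(a)])
HX_,HY_=ax(HY); H=G+.115*HY_
def tohob(p): d=np.asarray(p)[:2]-H; return np.array([d@HX_,d@HY_])
def grasp(C,yaw,side,z=.081,r=.109): # side -1: handle at -y
    p=np.array(C)+side*r*ax(yaw)[1]; return [p[0],p[1],z]
def st(t=""): s=sense(); print(t,"t",round(s["time_s"],2),"tcp",s["tool_pos"].round(4),"F",s["force"].round(1),"M",s["moment"].round(2),"op",round(s["opening"],4))
E
python3 - <<'E'
from h import *
C=[.599,.168]; y=-.0366
print(tohob(C),grasp(C,y,-1))
arm.move_to(grasp(C,y,-1,z=.22),down(y))
im,c=shot("wrist","w2"); st()
arm.movel(grasp(C,y,-1,z=.083),vel=.12); st("down")
im,c=shot("wrist","w3")
shot("scene","s3")
E
```

```text
[0.00159962 0.11481684] [np.float64(0.5950114906137903), np.float64(0.05907299787070189), 0.081]
 t 4.51 tcp [0.5953 0.0592 0.2206] F [0.2 0.4 0.4] M [ 0.01  0.   -0.04] op 0.0854
down t 5.8 tcp [0.5957 0.059  0.0839] F [-0.6  0.2 -0.7] M [-0.04 -0.03 -0.03] op 0.0854
```

View pics/w3.png

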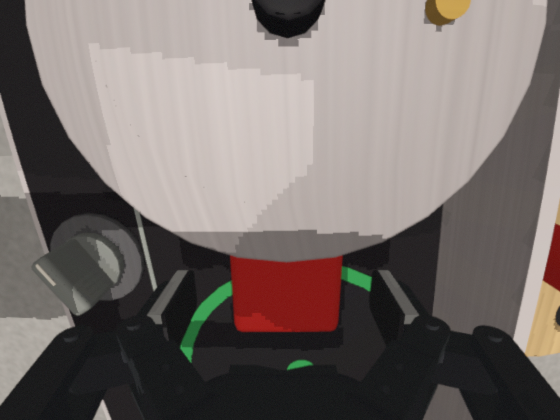

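View pics/w2.png

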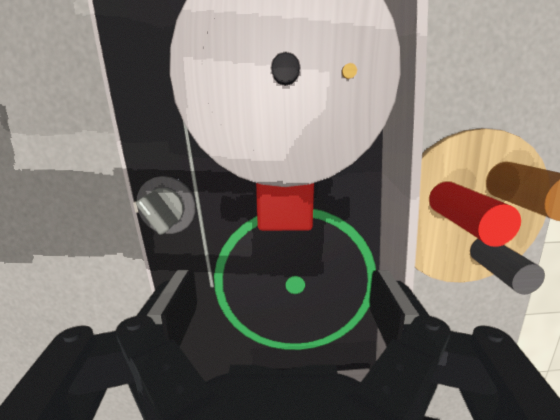

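View pics/s3.png

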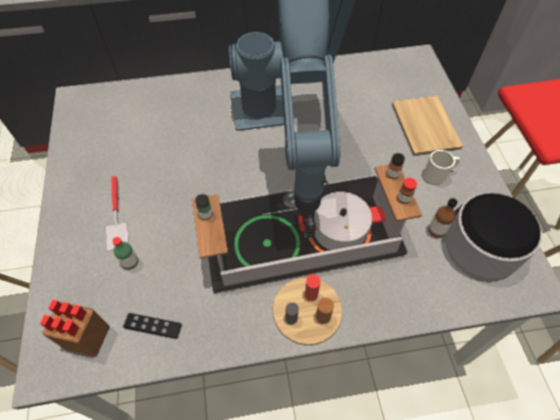

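The handle (cols 233–342) sits between the open pads (175 and 385), about 2–3 mm off centre, with clear gaps to the lid. I'll grasp it and pull to the middle.

Run:
```python
from h import *
y=-.0366
p=sense()["tool_pos"]; arm.movel([p[0]+.0015,p[1],.083],vel=.05)
arm.set_gripper(0.03,30); st("grip")
C=np.array([p[0]+.0015,p[1]])+.109*ax(y)[1]; print(C,tohob(C))
for f in [.1,1]:
    Cf=C+f*(H-C); yf=y+f*(HY-y)
    arm.movel(grasp(Cf,yf,-1,z=.083),vel=.08,attitude=down(yf)); st(f)
im,c=shot("wrist","w4"); shot("top","t4")
```

```text
grip t 6.57 tcp [0.5972 0.059  0.0831] F [-0.5 -0.3  1.1] M [-0.01  0.08  0.1 ] op 0.0495
[0.60113111 0.16793354] [0.00372644 0.11466607]
0.1 t 6.86 tcp [0.598  0.0475 0.0831] F [-1.1  1.2  2.1] M [0.17 0.15 0.29] op 0.0497
1 t 8.3 tcp [ 0.6062 -0.0546  0.0831] F [-0.2  5.   3.1] M [ 0.82  0.09 -0.07] op 0.0494
```

View pics/w4.png

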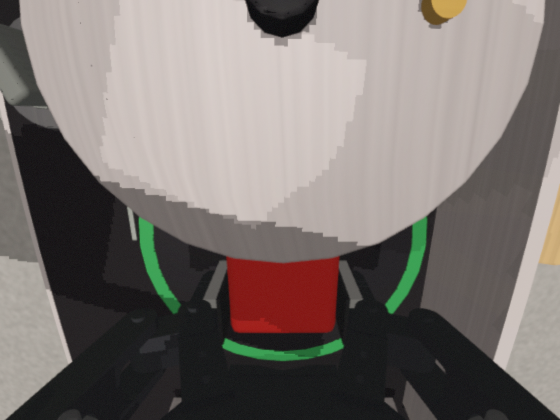

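View pics/t4.png

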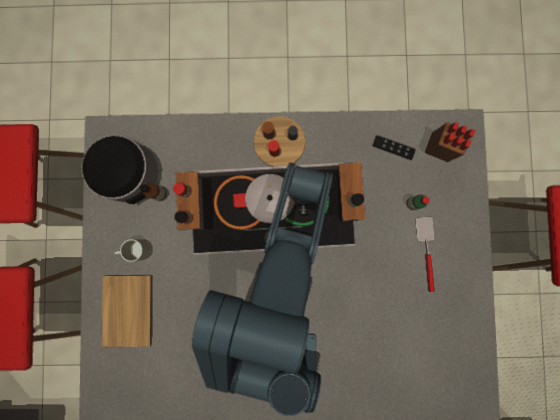

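The cooker is now at the middle of the hob and still level with its handle gripped. I'll let go, rise and look again.

```bash
cat >> h.py <<'E'
def cooker(im,c,show=True):
    out=[]
    for s,ce,l in sorted(blobs(red(im),400),key=lambda b:-b[0][4]):
        P=cast(ce,c,.108)[0]
        if abs(tohob(P)[0])>.06 or abs(tohob(P)[1])>.26: continue
        ct,_=cv2.findContours(l.astype(np.uint8),cv2.RETR_EXTERNAL,cv2.CHAIN_APPROX_NONE)
        Q=np.array([tohob(q) for q in cast(ct[0][:,0],c,.108)])
        out.append((Q.min(0).round(4),Q.max(0).round(4),tohob(P).round(4)))
    v=cv2.cvtColor(im,cv2.COLOR_RGB2GRAY); return out
E
python3 - <<'E'
from h import *
arm.set_gripper(.085); st("open"); arm.hold(.3)
p=sense()["tool_pos"]; arm.movel([p[0],p[1],.24],vel=.2)
arm.move_to([.54,.05,.36],down(np.pi/2+HY))
im,c=shot("wrist","w5"); st()
for o in cooker(im,c): print(o)
print("ring",ringfit(im,c))
E
```

```text
open t 8.85 tcp [ 0.6062 -0.056   0.0829] F [-0.   0.3 -0.2] M [ 0.03 -0.03 -0.02] op 0.0852
 t 11.41 tcp [0.5399 0.0497 0.3589] F [ 0.5 -0.3 -0. ] M [-0.08  0.01  0.02] op 0.0853
(array([-0.0278,  0.0882]), array([0.0234, 0.1324]), array([-0.0028,  0.1117]))
(array([-0.0283, -0.1258]), array([ 0.0242, -0.0816]), array([-0.0028, -0.105 ]))
ring (array([ 0.60685103, -0.06158678]), np.float64(0.0960818631033823))
```

View pics/w5.png

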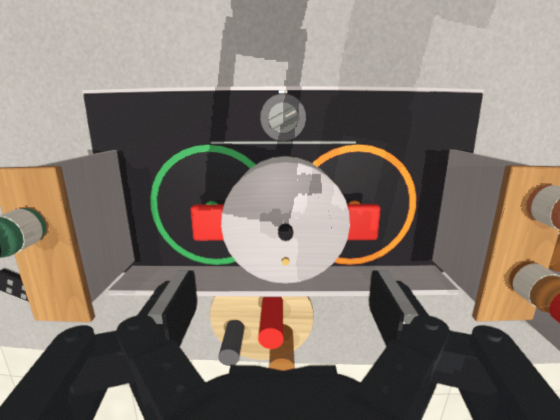

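Released cleanly: the cooker sits about 3 mm left of the hob middle, square, with handles at (208,223) and (363,222). Now the other handle.

Run:
```python
from h import *
C=H-.001*HX_+.0033*HY_
arm.move_to(grasp(C,HY,1,z=.22),down(HY))
arm.movel(grasp(C,HY,1,z=.083),vel=.13); st("down")
im,c=shot("wrist","w6")
```

```text
down t 14.17 tcp [0.5972 0.1654 0.084 ] F [-0.6 -0.3 -0.3] M [0.02 0.01 0.1 ] op 0.0851
```

View pics/w6.png

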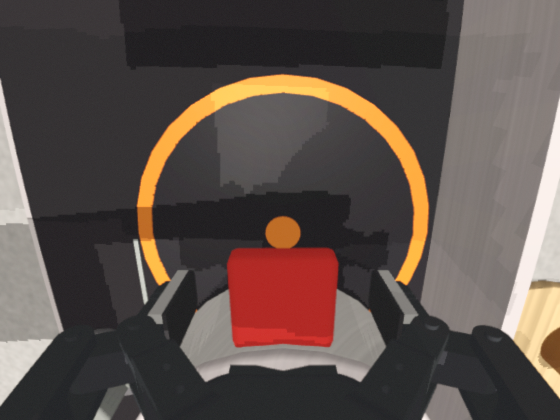

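The handle (cols 229–337) is centred between the pads. I'll grip and push to the green ring.

Run:
```python
from h import *
arm.set_gripper(0.03,30); st("grip")
p=sense()["tool_pos"][:2]; C=p-.109*ax(HY)[1]; 
D=H-.115*HY_ -(.0003)*HY_
# actual hob-frame cooker y est .0033 vs grip-derived
print("cooker by tcp",tohob(C))
off=tohob(C)-np.array([0.0,.0033]); print(off)
D=G+off[0]*0*HX_+off[1]*HY_
arm.movel(grasp(C+.2*(D-C),HY,1,z=.083),vel=.06,attitude=down(HY)); st()
arm.movel(grasp(D,HY,1,z=.083),vel=.08,attitude=down(HY)); st("pushed")
arm.hold(.2); arm.set_gripper(.085); arm.hold(.3); st("open")
p=sense()["tool_pos"]; arm.movel([p[0],p[1],.24],vel=.2)
arm.move_to([.54,.0,.36],down(np.pi/2+HY))
im,c=shot("wrist","w7"); st()
for o in cooker(im,c): print(o)
```

```text
grip t 14.63 tcp [0.5969 0.1655 0.0837] F [-0.4  0.4  3.8] M [ 0.    0.1  -0.03] op 0.0493
cooker by tcp [-0.00057935  0.00335542]
[-5.79346259e-04  5.54160659e-05]
 t 15.18 tcp [0.5984 0.1425 0.0837] F [-0.6  3.4  5.6] M [0.46 0.16 0.01] op 0.0495
pushed t 16.51 tcp [0.6025 0.0488 0.0837] F [0.1 5.6 5.6] M [ 0.96  0.16 -0.12] op 0.0491
open t 17.46 tcp [0.6022 0.0472 0.083 ] F [-0.   1.   0.2] M [-0.06  0.04  0.04] op 0.0849
 t 19.93 tcp [5.400e-01 1.000e-04 3.592e-01] F [-0.4  0.7  0. ] M [-0.04 -0.01  0.03] op 0.085
(array([-0.0269, -0.0302]), array([0.0243, 0.0155]), array([-0.0022, -0.0058]))
(array([-0.0274, -0.2409]), array([ 0.0256, -0.1998]), array([-0.0023, -0.2213]))
```

View pics/w7.png

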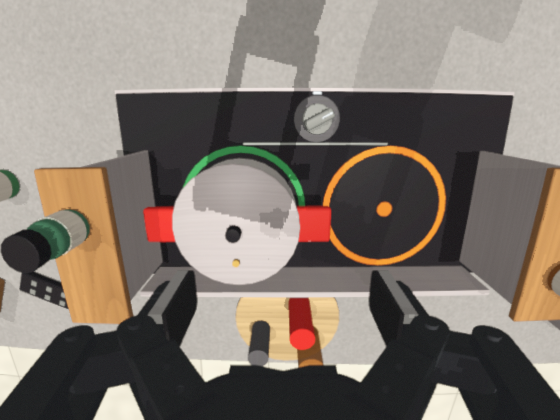

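Run:
```python
from h import *
for n in ["wrist","top"]:
    im,c=shot(n,"fin_"+n)
    m=mask(im,(8,150,120),(20,255,255))
    for s,ce,l in blobs(m,25):
        p=cast(ce,c,.03)[0]
        if abs(tohob(p)[0])<.1 and 0<tohob(p)[1]<.22: print(n,"orange",s,tohob(p).round(4))
    v=cv2.cvtColor(im,cv2.COLOR_RGB2GRAY); u,w=proj([*(G),.147],c)[0]; r=18 if n=="wrist" else 8
    mm=np.zeros_like(v); a,b=int(w),int(u); mm[a-r:a+r,b-r:b+r]=(v[a-r:a+r,b-r:b+r]<60)*255
    for s,ce,l in blobs(mm,8): print(n,"valve",s,tohob(cast(ce,c,.147)[0]).round(4))
    for s,ce,l in blobs(red(im),100):
        p=tohob(cast(ce,c,.108)[0])
        if abs(p[0])<.06 and abs(p[1])<.25: print(n,"handle",p.round(4))
im,c=shot("wrist"); print(hobyaw(im,c,list(range(130,290,3))+list(range(345,500,3))))
dc=proj([*(H-.138*HX_),.074],c)[0]; print(dc)
a,b=int(dc[1]),int(dc[0]); cv2.imwrite("pics/d2.png",cv2.resize(im[a-30:a+30,b-30:b+30],None,fx=8,fy=8,interpolation=cv2.INTER_CUBIC)[:,:,::-1])
```

```text
wrist orange [ 323  145  123  121 2421] [-0.0115  0.1214]
wrist orange [376 201  16  16 193] [0.001  0.1155]
wrist valve [226 226  15  16 173] [-0.0025 -0.1119]
wrist handle [-0.0024 -0.2213]
wrist handle [-0.002  -0.0059]
top orange [214 176  43  53 257] [0.0058 0.1585]
top orange [238 199   6   6  28] [-0.0017  0.1154]
top valve [306 186   5  16  33] [ 0.0043 -0.135 ]
top handle [-0.0006 -0.2219]
(np.float64(0.038467616214685085), array([-0.0384866 ,  0.42547847]), np.int64(106), np.float64(0.00041350174363861616))
[319.17908948 119.82722071]
```

View pics/d2.png

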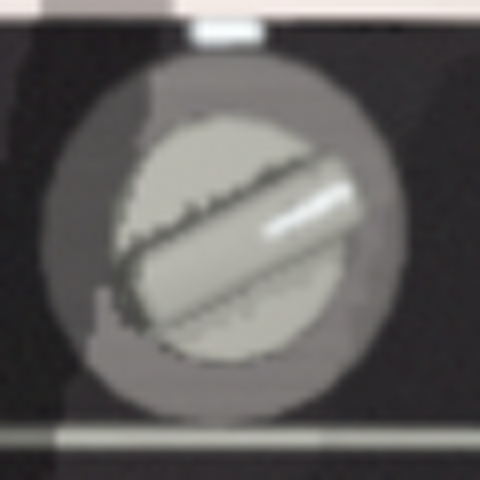

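The cooker is about 3 mm off the green centre (limit 12 mm) and square. The dial is centred where I predicted, with its mark about 1.1 rad clockwise. Now the dial.

Run:
```python
from h import *
P=H-.138*HX_; a0=HY+np.pi/2-1.1
arm.set_gripper(.05,30)
arm.move_to([*P,.16],down(a0)); arm.movel([*P,.050],vel=.1); st("down")
arm.set_gripper(0.0,30); st("grip")
for th in [.8,.5,.25,0,-.04]:
    arm.move_to([*P,.050],down(HY+np.pi/2-th)); st(th)
```

```text
down t 22.85 tcp [0.4646 0.0477 0.0505] F [ 0.9 -0.3  0.2] M [-0.04  0.02  0.02] op 0.0498
grip t 23.26 tcp [0.4624 0.0468 0.0505] F [-7.3 -6.5  9. ] M [-0.92  1.11  0.04] op 0.0133
0.8 t 23.65 tcp [0.4624 0.047  0.0505] F [-6.4 -5.5  8.2] M [-0.71  1.08  0.04] op 0.0135
0.5 t 24.04 tcp [0.4625 0.0471 0.0505] F [-5.6 -4.6  8.7] M [-0.61  1.02 -0.02] op 0.0134
0.25 t 24.39 tcp [0.4625 0.0472 0.0505] F [-7.  -4.   8.4] M [-0.55  0.97 -0.01] op 0.0136
0 t 24.74 tcp [0.4625 0.0473 0.0505] F [-6.6 -3.2  8.1] M [-0.46  1.12  0.02] op 0.0134
-0.04 t 24.99 tcp [0.4625 0.0473 0.0505] F [-7.3 -3.6  9.3] M [-0.62  1.18 -1.04] op 0.0131
```

The moment stays near zero until 0 and then rises at the stop. Release and check.

Run:
```python
from h import *
P=H-.138*HX_
arm.set_gripper(.05); arm.hold(.2); p=sense()["tool_pos"]
arm.movel([p[0],p[1],.2],vel=.15)
arm.move_to([.54,.0,.36],down(np.pi/2+HY))
im,c=shot("wrist","w8"); st()
for o in cooker(im,c): print(o)
dc=proj([*P,.074],c)[0]
a,b=int(dc[1]),int(dc[0]); cv2.imwrite("pics/d3.png",cv2.resize(im[a-30:a+30,b-30:b+30],None,fx=8,fy=8,interpolation=cv2.INTER_CUBIC)[:,:,::-1])
```

```text
t 27.59 tcp [5.388e-01 5.000e-04 3.575e-01] F [-0.3  0.3 -0.7] M [0.05 0.03 0.  ] op 0.0502
(array([-0.0271, -0.0298]), array([0.024 , 0.0159]), array([-0.0023, -0.0058]))
(array([-0.0275, -0.2408]), array([ 0.0255, -0.2003]), array([-0.0025, -0.2212]))
```

View pics/d3.png

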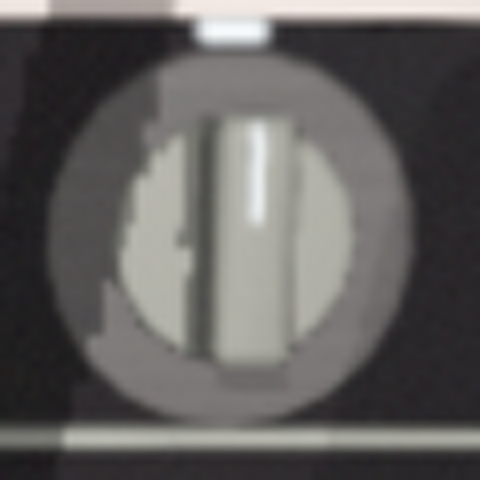

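View pics/w8.png

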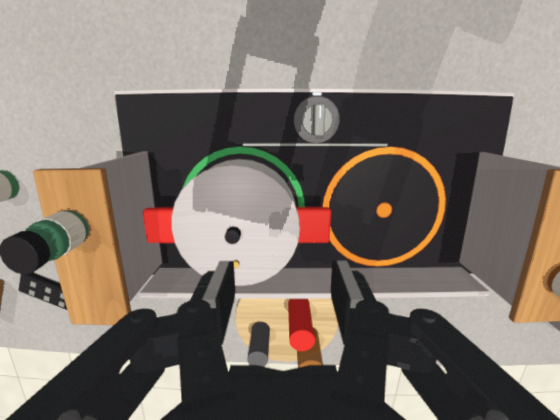

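The dial's mark at (318,110) points straight at the robot, so it is off. The cooker hasn't moved since the push, with handles level at (158,225) and (314,225), and the arm is clear. Handing in.

Run:
```python
from h import *
arm.hold(.3); arm.finish_job(); st()
```

```text
the job is handed in; nothing more can be done
the job is handed in; nothing more can be done
```

The job is done and handed in at about 28 s of the 58 s allowed. I pulled the cooker by its inner handle and let it go about 3 mm from the middle of the hob. I then took the other handle, slid the cooker onto the green ring, and turned the dial anticlockwise to its stop.

Last checks:
- **Cooker:** it sits about 2–3 mm from the green ring's centre, with its handles within about 0.01 rad of the hob's y axis. It had not moved after the dial was turned.
- **Dial:** its mark points straight at the robot, so it reads off.
- **Arm:** it was clear of everything, with wrist force near zero.
- **Jars, bottles, mug and spatula:** none of the robot's moves went near them and the pictures show no change, but I did not measure their positions again at the end.

One check failed: the top-camera valve reading gave y of −0.135 m, because the small mask caught other dark pixels. I ignored it, as the wrist-camera valve and both handles agreed on about −0.112 m.

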